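Pull the filter plate from the bench dust extractor for inspection

TASK

The filter of the small grey dust extractor on the bench needs inspecting. Pull the red-handled locking pin up out of its bush at the front and stand it in the steel tool cup, then swing the dark cover flap fully open by its black knob and draw the filter plate straight up out of its slot by its blue tab. Finish while still holding the plate up: upright, still, wholly above the level of the grey housing and touching nothing but your fingers, with its broad pleated face turned square to the front edge of the bench so that I can look at it; leave the flap open, the pin in the cup, and the other things on the bench where they are.

Things in the scene. Friction and masses are not known exactly. Their poses are not given: they have to be found in the camera images.
- pin_grip (a point): centre of the red handle (20 mm diameter, 52 mm long) of the locking pin, 104 mm above the pin's foot and 26 mm below its top; z runs up the pin. The pin stands upright in a steel bush at the middle of the extractor's front, through the eye of the flap's hasp tongue, and so keeps the flap shut. Below the handle a collar of 22 mm diameter, then a 10 mm shaft. About 60 g
- pin_foot (a point): lower end of the same pin, on its axis. Starts 31 mm above the bench; must rise about 75 mm straight up to be free of bush and tongue (radial play 1.5 mm)
- tool_cup: loose heavy steel cup without a handle, 72 mm across its rim and 85 mm high, wall 4 mm; origin at the centre of its underside on the bench. Mouth about 64 mm wide, narrower at the foot, inner floor about 5 mm above the bench; the released pin may lean against the rim
- dust_extractor: small grey bench dust extractor, fixed: 184 mm wide (y), 214 mm deep (x) plus the pin bush in front, 168 mm high at the fan box behind; front wall 97 mm high. Origin at the bench under its middle; x points from its front (two dark grilles) to its rear. Under the flap lies the filter compartment, from 94 mm in front of the origin to 20 mm behind it, 168 mm wide inside
- flap_hinge (a point): middle of the flap's hinge line, 20 mm behind the extractor's origin and 172 mm above the bench; the hinge axis runs along the extractor's y. Fixed
- flap (a joint): angle of the dark steel cover flap: 0 shut (sloping 30 degrees down from the hinge to the front), growing as it swings up and back; 2.09 upright, stop at 2.35. A stiff hinge holds it at any angle; about 4 N at the knob moves it. 139 mm long from hinge to front edge, 186 mm wide, plus a 34 mm wide hasp tongue at the middle of the front edge. Locked while the pin is in
- flap_knob (a point): centre of the flap's black barrel knob: a cylinder 24 mm in diameter and 34 mm long, lying along the hinge direction in mid-width on a 12 mm stem; 92 mm down the flap from the hinge line and 32 mm off the flap's outer face, so it moves on a circle of 99 mm radius about the hinge line. Gripped across its flat ends it can turn between the fingers as the flap swings
- plate_center (a point): centre of the filter plate's aluminium frame with cream pleats: 118 mm wide (its y), 14 mm thick (its x), 72 mm high (z, up); both broad faces are alike. Hidden under the flap, it stands upright across the compartment 45 mm in front of the extractor's origin, lower edge 14 mm above the bench, in end guides with 2 mm play that end 82 mm above the bench. About 150 g
- plate_tab (a point): centre of the plate's blue pull tab, 54 mm above plate_center: 34 mm wide along the plate's y, 12 mm thick along its x, 36 mm high, standing on the middle of the frame's upper edge; its top starts 122 mm above the bench
- bench_axes (a point): fixed point on the bench top (no object there); its x axis points straight away from the robot, square to the front edge of the bench, z up
- shellac_jar: bystander: amber jar with a pale lid, 60 mm diameter, 84 mm high; origin at its underside
- glue_bottle: bystander: white glue bottle with an amber lower half, 33 mm diameter, 104 mm high; origin at its underside
- sanding_block: bystander: brown sanding block 42x85x28 mm; origin at its underside
- frog_blank: bystander: white blank 20x46x12 mm; origin at its underside
- red_scissors: bystander: scissors with red bows, 76x126x8 mm, lying flat; origin at the underside
- thumb_plane: bystander: small wooden thumb plane 22x66x26 mm; origin at its underside

How it is judged:
On the way, in this order (a step that is already met when the one before it is completed fails the run):
1. the locking pin stands in the tool cup, let go (horizontal distance between pin_foot and tool_cup below 0.036 m and height (world z) of pin_foot below 0.03 m and angle between pin_grip's own z axis and vertical below 0.8 rad and contact force between locking_pin and the fingers below 0.1 N), for 0.2 s.
2. the flap is swung fully open (value of joint flap above 1.95 rad), for 0.2 s.
3. the filter plate is out of its slot, held above the housing (height (world z) of plate_center above 0.205 m and contact force between filter_plate and dust_extractor below 0.05 N and contact force between filter_plate and the fingers above 1 N), for 0.2 s.
At the end, for the whole second after the job is handed in: Fingers hold the plate: centre 205-450 mm above the bench, touching neither extractor, cup nor pin, upright and square to the front edge within 0.25 rad, at rest; flap beyond 1.9 rad; pin let go in the upright cup (foot within 36 mm of its axis, under 30 mm high, tilt under 0.8 rad) (all of step 1 and all of step 3 and height (world z) of plate_center below 0.45 m and angle between plate_center's own z axis and vertical below 0.25 rad and angle between the x axis of plate_center and the x axis of bench_axes, either way round below 0.25 rad and linear speed of filter_plate below 0.05 m/s and value of joint flap above 1.9 rad and angle between tool_cup's own z axis and vertical below 0.2 rad and not (contact force between filter_plate and tool_cup above 0.05 N or contact force between filter_plate and locking_pin above 0.05 N)); the arm keeps its last pose, push and grip.
It fails at once if a bystander is moved by more than 20 mm (distance of any of shellac_jar, glue_bottle, sanding_block, frog_blank, red_scissors, thumb_plane from where it was at the start of the episode above 0.02 m).
It fails at once if the tool cup is tipped over (angle between tool_cup's own z axis and vertical above 0.5 rad).
It also fails if it takes over 72 s, if anything falls off the work surface, if the arm or the gripper's body presses on something with over 40 N, if the wrist force passes 120 N, or if a joint passes its speed limit or range.

ROBOT

A 7-joint arm with a two-finger parallel gripper is mounted at the origin on a cart in front of the work surface, level with it; the furniture and walls round the work are solid. World frame = base frame: x ahead of the robot, y to its left, z up, the work surface at z = 0. Lengths are in m, angles in rad, forces in N, time in s.
With the tool pointing down it reaches from about 0.425 to 1.025 m from the base axis. Payload 3.6 kg.
Tool frame: the origin (TCP) lies on the centre line of the jaws, within the pads' length; the fingertips stand 8 mm ahead of it and the grasp point (between the pads) lies 11 mm behind it; x points along the fingers, z is the direction in which the jaws open and shut, and the axes are right-handed (so a half turn about x gives the same grasp; the last joint's range is limited). The gripper opens to 85 mm and grips with 20 to 120 N. Pads are 22 mm wide; open, the fingers measure 114 mm over their backs; the gripper's body (76 mm by 85 mm) begins 54 mm behind the grasp point. The pads swing forward as they close: fully open they stand 13 mm farther back than shut.
Start: joints at [1.202, 0.591, 0.048, 1.609, -0.033, 0.943, -0.034], TCP at [0.197, -0.698, 0.239] pointing down, gripper open.
Joint ranges: [-2.69, 2.69], [-0.47, 2.24], [-1.27, 1.36], [0.19, 2.51], [-1.53, 4.68], [0.08, 2.07], [-3.09, 3.09]. Speed limits (rad/s): [2.57, 2.57, 3.14, 3.14, 3.14, 3.14, 3.14].

INTERFACE

Orientations are given as a unit quaternion [w, x, y, z].
In Python, from plant import sensors, eyes, order gives the robot as it stands.
- The arm moves only by the shell command python3 -m handwheel 'ROWS' [FORCE]. ROWS is JSON, a list of rows, each a list of 5 numbers: the finger opening in cm, from 0 to 8.54, then the shift along the tool's x, y, z in cm, then the turn about the tool's x in rad. A call has 1 to 10 rows; each row shifts and turns the commanded pose from where the row before left it, along the tool's axes as they then stand; what a row does not reach is not made up. A row lasts 1/12 s, in which the tool goes at most 41.7 mm and 7.16 degrees, less where a joint would pass 70% of its speed; a pose out of reach is approached as far as the arm can. A call with a gripper value outside its range is refused whole. The fingers move at their own pace and stop on an object; FORCE is the grip in N (left out, the last holds). Time passes only in rows, so rows that do not move let the fingers close. It gives the time, the measured TCP pose, the force and the opening at its end, in the units of the state.
- sensors.observe(): the state, without advancing time (a new reading comes with each control period).
- eyes.grab_frame(name): name is "scene" or "side" or "wrist"; returns a dict with "img" (420x560x3 uint8, red, green, blue), "z_map" (420x560 float32, m along the optical axis (not along the pixel's ray), 0 where there is no reading), "fx", "fy", "cx", "cy" (pixels), "view" (4x4, takes a point from world to camera coordinates). Camera axes: x right, y down, z forward; pixel columns grow to the right and rows downward; lengths in m; the calibration is good to about 2 mm. A picture is of the moment at which its call begins.
- order.sign_off(): hands the job in, once; it reports no verdict.
The state is a dict: "time": time; "qpos": joint angles; "qvel": joint speeds; "effort": joint torques, N m; "tcp_pos": TCP position; "ee_rot": TCP orientation; "wrist_force": force on the tool from outside, world axes, zero at the start; "torque": the same for the moment, N m; "finger_gap": opening from 0.0 (shut) to 1.0 (fully open).
Only numpy, scipy, OpenCV 4.12 (cv2) and the standard library are available. Lean on these libraries where they do the work, as an engineer would, in place of code of your own. Each camera call takes 0.05 s, during which the arm holds its last target. There are 200 camera calls.

## Working session

There is one attempt and no reset: what is moved stays moved. The work goes in short steps, Python scripts to look and compute and a shell command to move; the robot and the scene stay as the last step left them, time stands still between calls to the robot, and variables do not carry over. Pictures are saved under pics/ and viewed, about 8 in all and at most 12, crops included, and the job is handed in when it is done.

```bash
mkdir -p pics; ls; python3 - <<'E'
from plant import sensors, eyes
import cv2,numpy as np,pickle
s=sensors.observe(); print({k:np.round(v,3).tolist() for k,v in s.items()})
for n in ("scene","side"):
    f=eyes.grab_frame(n); pickle.dump(f,open(f"{n}0.pkl","wb"))
    cv2.imwrite(f"pics/{n}0.png",f["img"][:,:,::-1]); V=np.linalg.inv(f["view"]); print(n,V.round(3).tolist(),f["fx"])
E
```

```text
pics
{'time': 0.0, 'qpos': [1.202, 0.592, 0.048, 1.61, -0.033, 0.943, -0.034], 'qvel': [0.001, -0.0, -0.002, -0.0, -0.001, -0.0, -0.001], 'effort': [-0.0, -54.869, 1.547, -19.812, 0.009, 0.009, -0.0], 'tcp_pos': [0.197, -0.697, 0.238], 'ee_rot': [0.563, 0.427, 0.565, -0.426], 'wrist_force': [0.097, -0.165, 0.082], 'torque': [0.01, -0.01, 0.01], 'finger_gap': 1.0}
scene [[-0.68, -0.366, 0.636, -0.258], [-0.734, 0.348, -0.584, 0.803], [-0.008, -0.863, -0.504, 0.797], [0.0, 0.0, 0.0, 1.0]] 436.45274558118047
side [[0.998, -0.008, 0.058, 0.47], [-0.056, -0.426, 0.903, -1.229], [0.017, -0.905, -0.426, 0.754], [0.0, 0.0, 0.0, 1.0]] 493.5983671537269
```

View pics/scene0.png

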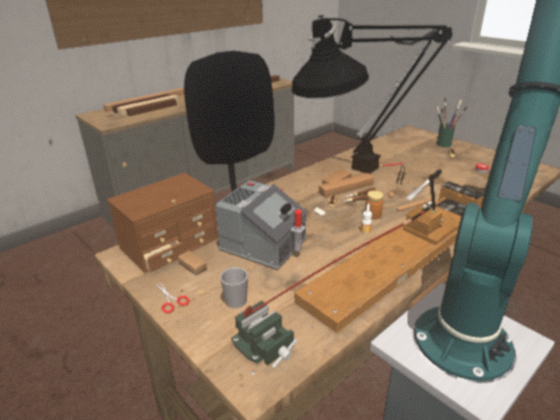

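View pics/side0.png

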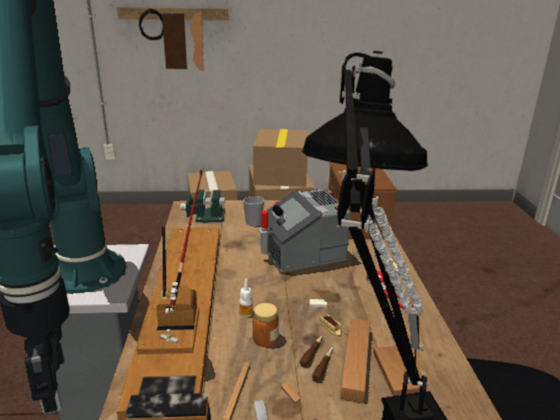

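Scene view: the red pin handle is at (297,218), the knob at (286,209), the cup at (235,287) and the extractor around (260,225). The side view shows the handle at (265,218) and the cup at (254,210). The scissors and sanding block are left of the cup, and the jar and bottle are to the right.

```bash
cat > h.py <<'E'
import numpy as np,cv2,pickle
from scipy.spatial.transform import Rotation as R
def cloud(f):
    v,u=np.mgrid[0:420,0:560]; z=f["z_map"]
    c=np.stack([(u-f["cx"])/f["fx"]*z,(v-f["cy"])/f["fy"]*z,z],-1)
    V=np.linalg.inv(f["view"]); return c@V[:3,:3].T+V[:3,3]
def ray(f,u,v):
    V=np.linalg.inv(f["view"]); d=V[:3,:3]@[(u-f["cx"])/f["fx"],(v-f["cy"])/f["fy"],1]
    return V[:3,3],d/np.linalg.norm(d)
def tri(f,p,g,q):
    a,d=ray(f,*p);b,e=ray(g,*q)
    s=np.linalg.lstsq(np.stack([d,-e],1),b-a,rcond=None)[0]
    P,Q=a+s[0]*d,b+s[1]*e; return (P+Q)/2,np.linalg.norm(P-Q)
def red(f,box):
    i=f["img"].astype(int); m=(i[...,0]>130)&(i[...,1]<70)&(i[...,2]<80)
    k=np.zeros_like(m);x0,x1,y0,y1=box;k[y0:y1,x0:x1]=1;m&=k
    return m
E
python3 - <<'E'
from h import *
S=pickle.load(open("scene0.pkl","rb"));D=pickle.load(open("side0.pkl","rb"))
cs=cloud(S);cd=cloud(D)
ms=red(S,(285,310,200,235));md=red(D,(255,272,203,235))
r=[]
for f,m,c in((S,ms,cs),(D,md,cd)):
    v,u=np.nonzero(m);r.append((u.mean(),v.mean()));print(m.sum(),r[-1],u.min(),u.max(),v.min(),v.max(),np.median(c[m],0).round(3))
print("pin grip tri",tri(S,r[0],D,r[1]))
# cup rim
c=cs; q=c[250:312,215:255].reshape(-1,3); t=q[(q[:,2]>.075)&(q[:,2]<.095)]
print("cup rim",len(t),t.min(0).round(3),t.max(0).round(3),cv2.minEnclosingCircle(t[:,:2].astype(np.float32)))
g=t[t[:,2]>0.08];A=np.c_[2*g[:,:2],np.ones(len(g))];x=np.linalg.lstsq(A,(g[:,:2]**2).sum(1),rcond=None)[0];print(x,np.sqrt(x[2]+x[0]**2+x[1]**2))
# extractor
for n,c,(x0,x1,y0,y1) in(("S",cs,(212,310,178,270)),("D",cd,(262,352,185,275))):
    q=c[y0:y1,x0:x1].reshape(-1,3); 
    for lo,hi in((.02,.09),(.1,.166),(.164,.18)):
        t=q[(q[:,2]>lo)&(q[:,2]<hi)&(q[:,0]<1.1)&(q[:,0]>.3)]
        print(n,lo,len(t),t.min(0).round(3),t.max(0).round(3),cv2.minAreaRect(t[:,:2].astype(np.float32)))
    # normals
    p=c[y0:y1,x0:x1]; n1=np.cross(p[:,2:]-p[:,:-2],0*p[:,2:]+0) if 0 else np.cross((p[2:,1:-1]-p[:-2,1:-1]),(p[1:-1,2:]-p[1:-1,:-2]))
    n1/=np.linalg.norm(n1,axis=-1,keepdims=True)+1e-12; n1*=np.sign(((np.linalg.inv((S if n=="S" else D)["view"])[:3,3]-p[1:-1,1:-1])*n1).sum(-1,keepdims=True))
    z=p[1:-1,1:-1,2]
    for nm,k in(("vert",(abs(n1[...,2])<.15)&(z>.02)&(z<.165)),("slope",(abs(n1[...,2]-.866)<.06)&(z>.09))):
        a=np.degrees(np.arctan2(n1[k][:,1],n1[k][:,0])); hh,e=np.histogram(a,36,(-180,180)); o=np.argsort(-hh)[:4]; print(nm,[(e[i],hh[i],np.median(a[(a>=e[i])&(a<e[i]+10)]).round(1)) for i in o])
E
```

```text
79 (np.float64(297.5822784810127), np.float64(218.50632911392404)) 295 301 211 225 [0.504 0.057 0.138]
74 (np.float64(263.6756756756757), np.float64(218.24324324324326)) 261 267 211 227 [0.511 0.041 0.143]
pin grip tri (array([0.51021365, 0.05258745, 0.1354286 ]), np.float64(0.0017116238627677275))
cup rim 218 [0.35  0.273 0.075] [0.519 0.354 0.087] ((0.43305590748786926, 0.3265259563922882), 0.08757825940847397)
[ 0.43693602  0.32019363 -0.28995713] 0.05899074176653145
S 0.02 1789 [ 0.49 -0.03  0.02] [0.764 0.304 0.09 ] ((0.5706747770309448, 0.16974245011806488), (0.2964690923690796, 0.2680363357067108), 44.55022048950195)
S 0.1 2937 [ 0.491 -0.029  0.1  ] [0.762 0.209 0.166] ((0.6348065137863159, 0.0921357125043869), (0.2962586581707001, 0.19192169606685638), 17.8936767578125)
S 0.164 1053 [0.538 0.002 0.164] [0.758 0.203 0.179] ((0.6632076501846313, 0.10817474126815796), (0.20162096619606018, 0.20455588400363922), 66.6507568359375)
vert [(np.float64(90.0), np.int64(174), np.float64(95.0)), (np.float64(100.0), np.int64(167), np.float64(105.0)), (np.float64(110.0), np.int64(115), np
[... 533 characters left out ...]
915, 0.14413586258888245), (0.44735634326934814, 0.24757207930088043), 46.079368591308594)
D 0.164 954 [ 0.535 -0.005  0.164] [0.755 0.206 0.179] ((0.649832010269165, 0.09370443969964981), (0.23410440981388092, 0.19725047051906586), 7.052172660827637)
vert [(np.float64(-60.0), np.int64(120), np.float64(-55.0)), (np.float64(-50.0), np.int64(107), np.float64(-45.0)), (np.float64(170.0), np.int64(90), np.float64(175.6)), (np.float64(-80.0), np.int64(79), np.float64(-73.7))]
slope [(np.float64(-180.0), np.int64(78), np.float64(-175.3)), (np.float64(170.0), np.int64(67), np.float64(175.4)), (np.float64(-170.0), np.int64(59), np.float64(-165.7)), (np.float64(80.0), np.int64(45), np.float64(88.9))]
```

```bash
python3 - <<'E'
from h import *
S=pickle.load(open("scene0.pkl","rb"));D=pickle.load(open("side0.pkl","rb"))
a=cv2.resize(S["img"][170:310,205:315],None,fx=3.6,fy=3.6,interpolation=cv2.INTER_CUBIC)
b=cv2.resize(D["img"][180:280,240:360],None,fx=3.3,fy=3.3,interpolation=cv2.INTER_CUBIC)
o=np.zeros((504,396+396,3),np.uint8);o[:504,:396]=a;o[:330,396:]=b
cv2.imwrite("pics/crop0.png",o[:,:,::-1])
E
```

```text
(no output)
```

View pics/crop0.png

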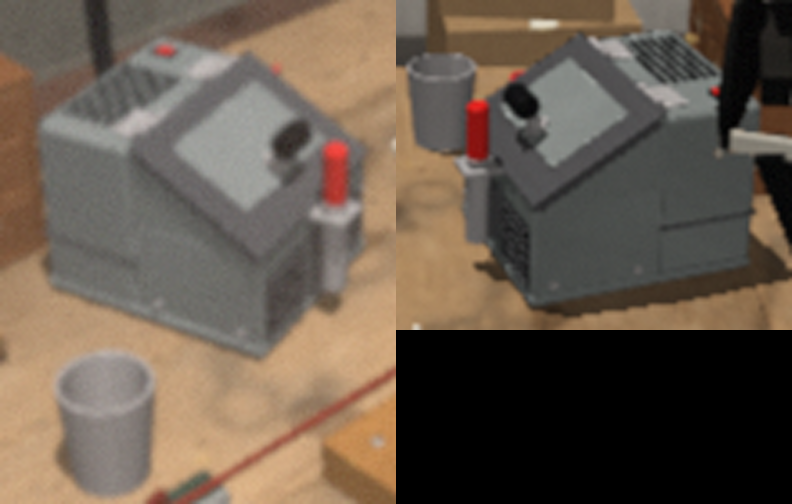

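Crop: the base corners show up clearly. Scene rear-left is (219,248) and front-left (278,268); side front-right is (280,272) and rear-right (347,260). The cup rim centre is at about (234.4,276) in scene and (253.6,200) in side.

```bash
python3 - <<'E'
from h import *
S=pickle.load(open("scene0.pkl","rb"));D=pickle.load(open("side0.pkl","rb"))
def on(f,p,z):
    a,d=ray(f,*p); return (a+d*(z-a[2])/d[2]).round(4)
rl,fl=on(S,(218.9,248.3),0),on(S,(277.8,267.8),0);fr,rr=on(D,(280,271.8),0),on(D,(346.7,260.3),0)
print(rl,fl,fr,rr,np.linalg.norm(rl-fl),np.linalg.norm(fl-fr),np.linalg.norm(fr-rr))
ang=lambda v:np.degrees(np.arctan2(v[1],v[0])).round(1)
print("yaw",ang(rl-fl),ang(rr-fr),ang(fl-fr)-90,"centre",(rl+fl+fr+rr)/4)
a,b=on(S,(276.7,241.7),.1),on(D,(283.6,242.7),.1);print("flap front",a,b,ang(a-b)-90,np.linalg.norm(a-b),(a+b)/2)
print("pin S/D",on(S,(297.58,218.5),.135),on(D,(263.68,218.24),.135))
print("pin top S", on(S,(205+336/3.6,170+148/3.6),.158),"D",on(D,(240+81/3.3,180+105/3.3),.158))
print("cup",on(S,(234.4,275.7),.085),on(D,(253.6,199.7),.085),tri(S,(234.4,275.7),D,(253.6,199.7)))
k=tri(S,(205+291/3.6,170+140/3.6),D,(240+124/3.3,180+100/3.3));print("knob",k)
w=np.array([.035,-.02]);
s=cloud(S);i=S["img"].astype(int)
# flap plane
m=np.zeros((420,560),np.uint8);cv2.fillPoly(m,[np.array([[246,208],[272,190],[300,212],[277,236]])],1)
q=s[m>0];q=q[(q[:,2]>.09)&(q[:,2]<.185)]
for _ in range(6):
    c=q.mean(0);n=np.linalg.svd(q-c)[2][2];n*=np.sign(n[2]);r=(q-c)@n;q=q[abs(r)<2*r.std()]
print("flap plane",n,ang(-n),c,r.std())
E
```

```text
[0.7082 0.2021 0.    ] [0.5082 0.1334 0.    ] [ 0.5563 -0.0204  0.    ] [0.7606 0.0388 0.    ] 0.21147030524402244 0.16114605176671254 0.21270432529687783
yaw 19.0 16.2 17.400000000000006 centre [0.633325 0.088475 0.      ]
flap front [0.5016 0.1413 0.1   ] [ 0.5638 -0.0297  0.1   ] 20.0 0.18196109474280484 [0.5327 0.0558 0.1   ]
pin S/D [0.5095 0.0524 0.135 ] [0.5109 0.0548 0.135 ]
pin top S [0.5103 0.0488 0.158 ] D [0.5131 0.0493 0.158 ]
cup [0.4787 0.3074 0.085 ] [0.4845 0.3034 0.085 ] (array([0.48322161, 0.30561461, 0.08285181]), np.float64(0.0033463960618024826))
knob (array([0.55008519, 0.06233313, 0.15525705]), np.float64(0.003099267674869776))
flap plane [-0.47598817 -0.15463712  0.86574975] 18.0 [0.58082457 0.08761328 0.14055602] 0.0013902787140985112
```

```bash
cat >> h.py <<'E'
def go(x,y,z,yawdeg=None,verbose=1):
    """print shift (cm, tool axes as they stand) to world target; yaw = world angle of the jaw axis (tool z)"""
    from plant import sensors
    s=sensors.observe(); M=R.from_quat(np.roll(s["ee_rot"],-1)).as_matrix()
    d=(np.array([x,y,z])-s["tcp_pos"])
    zy=np.degrees(np.arctan2(M[1,2],M[0,2])); out=""
    if yawdeg is not None:
        t=(yawdeg-zy+90)%180-90   # world turn; tool x points down -> sign flips
        M2=R.from_rotvec([0,0,np.radians(t)]).as_matrix()@M
        out=f" turn {-np.radians(t):.3f} rad; shift after turn {(M2.T@d*100).round(2)}"
    print("t",round(s["time"],2),"tcp",np.round(s["tcp_pos"],4),"jaw yaw",zy.round(1),"tilt",np.degrees(np.arccos(-M[2,0])).round(2),"F",np.round(s["wrist_force"],1),"gap",round(float(s["finger_gap"])*85,1),"| shift now",(M.T@d*100).round(2),out)
E
python3 - <<'E'
from h import *
from plant import sensors
go(.511,.053,.30,108.5)
print(R.from_quat(np.roll(sensors.observe()["ee_rot"],-1)).as_matrix().round(2).tolist())
for n in("scene","side"):
    q=cloud(pickle.load(open(n+"0.pkl","rb"))).reshape(-1,3)
    k=(q[:,2]>.19)&(q[:,0]>.3)&(q[:,0]<1.0)&(q[:,1]>-.8)&(q[:,1]<.5); q=q[k]
    h,ex,ey=np.histogram2d(q[:,0],q[:,1],bins=[7,13],range=[[.3,1],[-.8,.5]]);print(n);print(h.astype(int))
    print([ (ex[i].round(1),ey[j].round(1),np.percentile(q[(q[:,0]//.1==ex[i]//.1)&(q[:,1]//.1==ey[j]//.1)][:,2],5).round(2) if 0 else None) for i,j in []])
E
```

```text
t 0.1 tcp [ 0.1973 -0.6969  0.2383] jaw yaw -74.2 tilt 0.12 F [0.6 0.8 0.7] gap 85.0 | shift now [ -6.05  50.61 -63.62]  turn -0.047 rad; shift after turn [ -6.06  53.55 -61.17]
[[-0.0, 0.96, 0.27], [0.0, 0.27, -0.96], [-1.0, -0.0, -0.0]]
scene
[[   0    0    0    0    0    0    0    0    0    0    0    0    0]
 [   0    0    0    0    0    0    0    0    0    0    0    0    0]
 [ 309  159   14    0   50  369    1    0    0    0    0    0    0]
 [ 119  672  196  185  298 1761  775    0    0    0    0    0    0]
 [   0  197  149    0    0  438  361    0    0    0    0    0    0]
 [   0    0    0    0    0    1    0    0    0    0    0    0    0]
 [   0    0    0    0    0    0    0    0    0    0    0    0    0]]
[]
side
[[   0    0    0    0    0    0    0    0    0    0    0    0    0]
 [   0    0    0    0    0    0    0    0    0    0    0    0    0]
 [1980  245    6    0  200  114    0    0    0    0    0    0    0]
 [1054 2665  557  144 1907 1180    0    0    0    0    0    0    0]
 [   0  651  156   30 2169 1237    0    0    0    0    0    0    0]
 [   0    0    0    0   79    2    0    0    0    0    0    0    0]
 [   0    0    0    0    0    0    0    0    0    0    0    0    0]]
[]
```

```bash
python3 - <<'E'
from h import *
for n in("scene","side"):
    q=cloud(pickle.load(open(n+"0.pkl","rb"))).reshape(-1,3)
    k=(q[:,2]>.19)&(q[:,0]>.4)&(q[:,0]<1.0)&(q[:,1]>-.45)&(q[:,1]<-.0); q=q[k]
    for z in np.arange(.2,1.1,.1):
        t=q[(q[:,2]>=z)&(q[:,2]<z+.1)]
        if len(t)>8: print(n,z.round(1),len(t),np.percentile(t[:,:2],[2,98],axis=0).round(2).tolist(), t[:,2].min().round(3))
E
```

```text
scene 0.4 2179 [[0.58, -0.33], [0.76, -0.15]] 0.406
scene 0.5 1618 [[0.63, -0.43], [0.73, -0.21]] 0.5
scene 0.6 354 [[0.64, -0.35], [0.73, -0.21]] 0.6
side 0.4 3198 [[0.58, -0.4], [0.8, -0.28]] 0.434
side 0.5 2930 [[0.63, -0.36], [0.76, -0.26]] 0.5
side 0.6 861 [[0.63, -0.41], [0.74, -0.23]] 0.6
```

```bash
python3 -m handwheel '[[5,0,1,-1.3,-0.0047],[5,0,2,-2.7,-0.0047],[5,0,2,-2.7,-0.0047],[5,0,2,-2.7,-0.0047],[5,0,2,-2.7,-0.0047],[5,0,2,-2.7,-0.0047],[5,0,2,-2.7,-0.0047],[5,0,2,-2.7,-0.0047],[5,0,2,-2.7,-0.0047],[5,0,2,-2.7,-0.0047]]' 40
python3 -m handwheel '[[5,0,2.4,-2,0],[5,0,2.4,-2,0],[5,0,2.4,-2,0],[5,0,2.4,-2,0],[5,0,2.4,-2,0],[5,0,2.4,-2,0],[5,0,2.4,-2,0],[5,0,2.4,-2,0]]'
python3 -c "
from h import *
go(.49,.03,.27,108.5)"
```

```text
time: 0.93
tcp_pos: [0.3039, -0.3953, 0.2391]
ee_rot: [0.574, 0.413, 0.574, -0.413]
wrist_force: [0.1, -0.1, 1.1]
finger_gap: 0.587
time: 1.6
tcp_pos: [0.4354, -0.183, 0.2392]
ee_rot: [0.574, 0.413, 0.574, -0.413]
wrist_force: [0.4, -1.1, 0.5]
finger_gap: 0.587
t 1.6 tcp [ 0.4354 -0.183   0.2392] jaw yaw -71.5 tilt 0.03 F [ 0.4 -1.1  0.5] gap 49.9 | shift now [ -3.09  11.93 -18.47]  turn -0.000 rad; shift after turn [ -3.09  11.93 -18.47]
```

```bash
python3 -m handwheel '[[5,-0.5,1.7,-2.6,0],[5,-0.5,1.7,-2.6,0],[5,-0.5,1.7,-2.6,0],[5,-0.5,1.7,-2.6,0],[5,-0.5,1.7,-2.6,0],[5,-0.5,1.7,-2.6,0],[5,0,1.7,-2.6,0],[5,0,0,0,0],[5,0,0,0,0]]'
python3 - <<'E'
from h import *
from plant import eyes
go(.511,.053,.132,108.5)
for n in ("wrist",):
    f=eyes.grab_frame(n); pickle.dump(f,open(f"{n}1.pkl","wb"));cv2.imwrite(f"pics/{n}1.png",f["img"][:,:,::-1]); print(np.linalg.inv(f["view"]).round(3).tolist(),f["fx"])
E
```

```text
time: 2.35
tcp_pos: [0.4904, 0.0281, 0.2692]
ee_rot: [0.575, 0.412, 0.575, -0.412]
wrist_force: [-0.1, 0.4, -0.6]
finger_gap: 0.584
t 2.35 tcp [0.4904 0.0281 0.2692] jaw yaw -71.2 tilt 0.03 F [-0.1  0.4 -0.6] gap 49.6 | shift now [13.72  2.75 -1.69]  turn 0.005 rad; shift after turn [13.72  2.74 -1.7 ]
[[0.321, -0.914, -0.247, 0.552], [-0.947, -0.31, -0.082, 0.048], [-0.001, 0.261, -0.965, 0.404], [0.0, 0.0, 0.0, 1.0]] 363.7913571946165
```

View pics/wrist1.png

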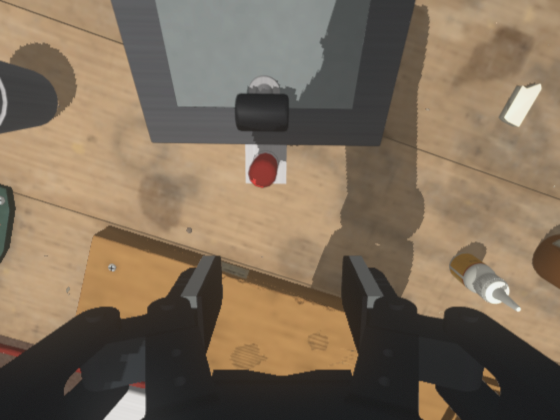

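Wrist view: the pin handle is at (263,170), the knob centre at (262,112), and the flap's front edge runs from (152,143) to (380,145), square to the jaws. The cup is at the left edge.

```bash
python3 - <<'E'
from h import *
f=pickle.load(open("wrist1.pkl","rb"))
def on(p,z):
    a,d=ray(f,*p); return (a+d*(z-a[2])/d[2]).round(4)
i=f["img"].astype(int);m=(i[...,0]>90)&(i[...,1]<60)&(i[...,2]<60);m[:130]=0;m[210:]=0
v,u=np.nonzero(m);print(m.sum(),u.min(),u.max(),v.min(),v.max(),u.mean(),v.mean())
# top disc: upper part; radius 10mm
print("pin top ctr",on((263,168),.161),"foot",on((264,180),.115))
a,b=on((152,143),.1025),on((380,145),.1025);print("flap",a,b,np.linalg.norm(a-b),np.degrees(np.arctan2(*(a-b)[1::-1]))-90,(a+b)/2)
print("knob",on((262,112),.155),on((236,112),.155),on((289,112),.155))
cl=cloud(f); print("pin depth",np.median(cl[m],0), "knob",cl[105:118,245:280].reshape(-1,3).mean(0))
go(.511,.053,.132,108.5)
E
```

```text
624 250 276 154 185 263.7692307692308 169.23076923076923
pin top ctr [0.514  0.0491 0.161 ] foot [0.4979 0.0455 0.115 ]
flap [0.4952 0.1417 0.1025] [ 0.5537 -0.0356  0.1025] 0.18670174075246324 18.26026710953343 [0.52445 0.05305 0.1025 ]
knob [0.5483 0.0613 0.155 ] [0.5427 0.0775 0.155 ] [0.554  0.0444 0.155 ]
pin depth [0.51343171 0.04830921 0.16119296] knob [0.54904667 0.06067486 0.17009283]
t 2.4 tcp [0.4899 0.0262 0.2689] jaw yaw -71.4 tilt 0.06 F [ 0.1 -0.5  0. ] gap 50.0 | shift now [13.69  2.87 -1.87]  turn 0.002 rad; shift after turn [13.69  2.87 -1.87]
```

```bash
python3 -m handwheel '[[5,0,1.45,-0.7,0],[5,0,1.45,-0.7,0],[5,1,0,0,0],[5,2.5,0,0,0],[5,3,0,0,0],[5,3,0,0,0],[5,2.8,0,0,0],[5,1.5,0,0,0],[5,0.5,0,0,0],[5,0,0,0,0]]'
python3 -c "
from h import *
go(.513,.049,.126,108.3)"
```

```text
time: 3.23
tcp_pos: [0.5123, 0.0479, 0.1245]
ee_rot: [0.573, 0.412, 0.575, -0.414]
wrist_force: [0.7, 0.1, 0.5]
finger_gap: 0.586
t 3.23 tcp [0.5123 0.0479 0.1245] jaw yaw -71.5 tilt 0.22 F [0.7 0.1 0.5] gap 49.8 | shift now [-0.15  0.1  -0.08]  turn 0.003 rad; shift after turn [-0.15  0.1  -0.08]
```

```bash
python3 -m handwheel '[[2.5,0,0,0,0],[1,0,0,0,0],[1,0,0,0,0],[1,0,0,0,0],[1,0,0,0,0]]' 40
python3 - <<'E'
from h import *
from plant import eyes
go(.513,.049,.226,108.3)
f=eyes.grab_frame("wrist");cv2.imwrite("pics/wrist2.png",f["img"][:,:,::-1])
E
```

```text
time: 3.65
tcp_pos: [0.5142, 0.0489, 0.1275]
ee_rot: [0.574, 0.414, 0.573, -0.412]
wrist_force: [-0.2, 0.5, 4.7]
finger_gap: 0.217
t 3.65 tcp [0.5142 0.0489 0.1275] jaw yaw -71.5 tilt 0.15 F [-0.2  0.5  4.7] gap 18.5 | shift now [-9.86 -0.09 -0.05]  turn 0.004 rad; shift after turn [-9.86 -0.09 -0.05]
```

View pics/wrist2.png

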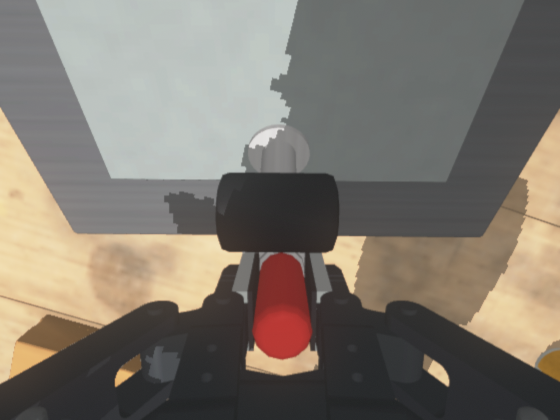

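Wrist view: the red handle is centred between the pads at (282,305). I'll lift straight up.

```bash
python3 -m handwheel '[[1,-0.5,0,0,0],[1,-1,0,0,0],[1,-1.5,0,0,0],[1,-1.5,0,0,0],[1,-1.5,0,0,0],[1,-1.5,0,0,0],[1,-1.5,0,0,0],[1,-1.5,0,0,0],[1,-0.8,0,0,0]]'
python3 -c "
from h import *
go(.44,.27,.24,108.3)"
```

```text
time: 4.45
tcp_pos: [0.5137, 0.0478, 0.2414]
ee_rot: [0.574, 0.414, 0.573, -0.413]
wrist_force: [1.0, -0.5, -0.4]
finger_gap: 0.223
t 4.45 tcp [0.5137 0.0478 0.2414] jaw yaw -71.5 tilt 0.12 F [ 1.  -0.5 -0.4] gap 19.0 | shift now [  0.12   0.05 -23.41]  turn 0.003 rad; shift after turn [ 1.200e-01 -2.000e-02 -2.341e+01]
```

```bash
python3 -m handwheel '[[1,0,0,-1.2,0],[1,0,0,-2.5,0],[1,0,0,-3,0],[1,0,0,-3,0],[1,0,0,-3,0],[1,0,0,-3,0],[1,0,0,-3,0],[1,0,0,-2.5,0],[1,0,0,-1.5,0],[1,0,0,-0.7,0]]'
python3 -m handwheel '[[1,0,0,0,0],[1,0,0,0,0]]'
python3 - <<'E'
from h import *
from plant import eyes
go(.482,.305,.24,108.3)
f=eyes.grab_frame("wrist");pickle.dump(f,open("wrist3.pkl","wb"));cv2.imwrite("pics/wrist3.png",f["img"][:,:,::-1])
E
```

```text
time: 5.28
tcp_pos: [0.4366, 0.2735, 0.2386]
ee_rot: [0.574, 0.411, 0.576, -0.412]
wrist_force: [-0.5, 0.8, 0.1]
finger_gap: 0.224
time: 5.45
tcp_pos: [0.4387, 0.2695, 0.2387]
ee_rot: [0.574, 0.412, 0.574, -0.414]
wrist_force: [0.3, 0.3, -1.3]
finger_gap: 0.223
t 5.45 tcp [0.4387 0.2695 0.2387] jaw yaw -71.5 tilt 0.11 F [ 0.3  0.3 -1.3] gap 18.9 | shift now [-0.14  5.24 -1.99]  turn 0.004 rad; shift after turn [-0.14  5.23 -2.01]
```

View pics/wrist3.png

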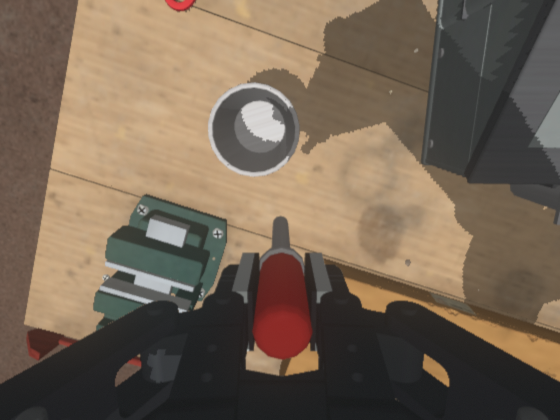

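Wrist view: the cup rim is centred at (253.5,129), spanning u 209–298. The pin foot is at about (281,222). The vise sits to the left, clear of the path.

```bash
python3 - <<'E'
from h import *
f=pickle.load(open("wrist3.pkl","rb"))
def on(p,z):
    a,d=ray(f,*p); return (a+d*(z-a[2])/d[2]).round(4)
print(on((253.5,129),.085),on((209,129),.085),on((298,129),.085),on((253,175.5),.085),on((253,83),.085))
print("foot",on((281,222),.141))
c=on((253.5,129),.085);go(c[0],c[1],.24,108.3)
E
```

```text
[0.4817 0.3065 0.085 ] [0.4708 0.3393 0.085 ] [0.4926 0.2738 0.085 ] [0.4468 0.2961 0.085 ] [0.5138 0.3169 0.085 ]
foot [0.4332 0.2678 0.141 ]
t 5.5 tcp [0.4391 0.2688 0.2388] jaw yaw -71.6 tilt 0.11 F [-0.1  0.4  0.1] gap 19.0 | shift now [-0.13  5.23 -2.23]  turn 0.002 rad; shift after turn [-0.13  5.23 -2.24]
```

```bash
python3 -m handwheel '[[1,0,1,-0.4,0],[1,0,1.7,-0.7,0],[1,0,1.7,-0.7,0],[1,0,0.9,-0.4,0],[1,0,0,0,0],[1,1,0,0,0],[1,2,0,0,0],[1,2.5,0,0,0],[1,2.5,0,0,0],[1,2.5,0,0,0]]'
python3 -m handwheel '[[1,1.5,0,0,0],[1,0.8,0,0,0],[1,0.3,0,0,0],[1,0.1,0,0,0],[1,0,0,0,0]]'
python3 -c "
from h import *
go(.4817,.3065,.106,108.3)"
```

```text
time: 6.33
tcp_pos: [0.4812, 0.3063, 0.1328]
ee_rot: [0.574, 0.413, 0.574, -0.414]
wrist_force: [-0.3, -0.6, -0.5]
finger_gap: 0.222
time: 6.75
tcp_pos: [0.4826, 0.3079, 0.1078]
ee_rot: [0.574, 0.413, 0.574, -0.413]
wrist_force: [0.3, 1.0, -0.1]
finger_gap: 0.221
t 6.75 tcp [0.4826 0.3079 0.1078] jaw yaw -71.5 tilt 0.04 F [ 0.3  1.  -0.1] gap 18.7 | shift now [ 0.18 -0.13  0.11]  turn 0.003 rad; shift after turn [ 0.18 -0.13  0.11]
```

```bash
python3 -m handwheel '[[1,0.3,0,0,0],[1,0,0,0,0],[3,0,0,0,0],[5,0,0,0,0],[6,0,0,0,0],[6,0,0,0,0],[6,-1,0,0,0],[6,-2,0,0,0],[6,-2.5,0,0,0],[6,-2.5,0,0,0]]'
python3 -m handwheel '[[6,-2.5,0,0,0],[6,-2,0,0,0],[6,-1,0,0,0],[6,0,-2.5,0,0],[6,0,-2.5,0,0],[6,0,0,0,0]]'
python3 - <<'E'
from h import *
from plant import eyes
go(.548,.061,.26,108.3)
f=eyes.grab_frame("wrist");cv2.imwrite("pics/wrist4.png",f["img"][:,:,::-1])
E
```

```text
time: 7.58
tcp_pos: [0.482, 0.3077, 0.1854]
ee_rot: [0.574, 0.413, 0.574, -0.413]
wrist_force: [0.3, 0.5, 0.1]
finger_gap: 0.704
time: 8.08
tcp_pos: [0.4296, 0.2897, 0.2388]
ee_rot: [0.574, 0.41, 0.575, -0.415]
wrist_force: [0.1, -0.5, -0.3]
finger_gap: 0.703
t 8.08 tcp [0.4296 0.2897 0.2388] jaw yaw -71.4 tilt 0.38 F [ 0.1 -0.5 -0.3] gap 59.8 | shift now [-2.08  3.91 25.46]  turn 0.006 rad; shift after turn [-2.09  4.05 25.44]
```

View pics/wrist4.png

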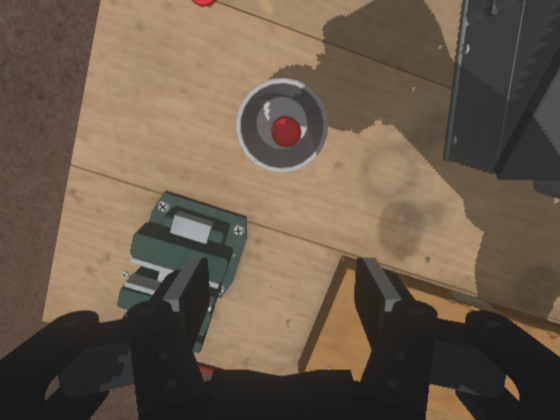

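Wrist view: the pin is standing in the cup, handle top at (286,131) inside the rim centred at (282,125). Next is the knob.

```bash
python3 -m handwheel '[[5,-0.2,0.2,1.2,0],[5,-0.2,0.4,2.6,0],[5,-0.2,0.4,3,0],[5,-0.2,0.4,3,0],[5,-0.2,0.4,3,0],[5,-0.2,0.5,3,0],[5,0,0.5,3,0],[5,0,0.5,3,0],[5,0,0.5,2.4,0],[5,0,0.2,1.2,0]]'
python3 -m handwheel '[[5,0,0,0,0],[5,0,0,0,0]]'
python3 -c "
from h import *
go(.548,.061,.150,108.3)"
```

```text
time: 8.97
tcp_pos: [0.5558, 0.0597, 0.2512]
ee_rot: [0.573, 0.414, 0.572, -0.415]
wrist_force: [0.2, -0.2, 0.5]
finger_gap: 0.586
time: 9.13
tcp_pos: [0.5534, 0.0644, 0.251]
ee_rot: [0.573, 0.413, 0.574, -0.413]
wrist_force: [-0.9, 0.4, 0.2]
finger_gap: 0.587
t 9.13 tcp [0.5534 0.0644 0.251 ] jaw yaw -71.5 tilt 0.06 F [-0.9  0.4  0.2] gap 49.9 | shift now [10.1  -0.62  0.16]  turn 0.003 rad; shift after turn [10.1  -0.62  0.16]
```

```bash
python3 -m handwheel '[[5,1,-0.5,0.1,0],[5,2.5,0,0,0],[5,2.5,0,0,0],[5,2.5,0,0,0],[5,1.2,0,0,0],[5,0.4,0,0,0],[3,0,0,0,0],[2.5,0,0,0,0],[2.5,0,0,0,0],[2.5,0,0,0,0]]' 30
python3 - <<'E'
from h import *
from plant import sensors
go(.548,.061,.150,108.3)
# arc plan, tool frame: knob rel hinge p=(fwd -x, z)
r=.099; a0=np.arctan2(-.0183,-.0957)
th=np.arange(0,2.01,.1); a=a0-th
x=r*np.cos(a);z=r*np.sin(a)
print([(round(t,1),round(100*(x[i+1]-x[i]),2),round(-100*(z[i+1]-z[i]),2)) for i,t in enumerate(th[:-1])])
E
```

```text
time: 9.97
tcp_pos: [0.5484, 0.0617, 0.1505]
ee_rot: [0.574, 0.413, 0.574, -0.413]
wrist_force: [-0.7, -0.5, -5.4]
finger_gap: 0.395
t 9.97 tcp [0.5484 0.0617 0.1505] jaw yaw -71.5 tilt 0.05 F [-0.7 -0.5 -5.4] gap 33.6 | shift now [ 0.05 -0.06  0.05]  turn 0.004 rad; shift after turn [ 0.05 -0.06  0.05]
[(np.float64(0.0), np.float64(-0.14), np.float64(-0.98)), (np.float64(0.1), np.float64(-0.04), np.float64(-0.99)), (np.float64(0.2), np.float64(0.06), np.float64(-0.99)), (np.float64(0.3), np.float64(0.16), np.float64(-0.98)), (np.float64(0.4), np.float64(0.26), np.float64(-0.96)), (np.float64(0.5), np.float64(0.35), np.float64(-0.93)), (np.float64(0.6), np.float64(0.44), np.float64(-0.89)), (np.float64(0.7), np.float64(0.53), np.float64(-0.84)), (np.float64(0.8), np.float64(0.61), np.float64(-0.78)), (np.float64(0.9), np.float64(0.68), np.float64(-0.72)), (np.float64(1.0), np.float64(0.75), np.float64(-0.64)), (np.float64(1.1), np.float64(0.81), np.float64(-0.57)), (np.float64(1.2), np.float64(0.86), np.float64(-0.48)), (np.float64(1.3), np.float64(0.91), np.float64(-0.39)), (np.float64(1.4), np.float64(0.94), np.float64(-0.3)), (np.float64(1.5), np.float64(0.97), np.float64(-0.21)), (np.float64(1.6), np.float64(0.98), np.float64(-0.11)), (np.float64(1.7), np.float64(0.99), np.float64(-0.01)), (np.float64(1.8), np.float64(0.99), np.float64(0.09)), (np.float64(1.9), np.float64(0.97), np.float64(0.19))]
```

```bash
python3 -m handwheel '[[2.5,-0.98,-0.14,0,0],[2.5,-0.99,-0.04,0,0],[2.5,-0.99,0.06,0,0],[2.5,-0.98,0.16,0,0],[2.5,-0.96,0.26,0,0]]' 30
python3 -m handwheel '[[2.5,-0.93,0.35,0,0],[2.5,-0.89,0.44,0,0],[2.5,-0.84,0.53,0,0],[2.5,-0.78,0.61,0,0],[2.5,-0.72,0.68,0,0]]'
python3 -c "
from h import *
r=.099;a=np.arctan2(-.0183,-.0957)-1.0
p=np.array([.6388,.0909])+r*np.cos(a)*np.array([.949,.314])
go(*p,.172+r*np.sin(a)-.0045,108.3)"
```

```text
time: 10.38
tcp_pos: [0.5536, 0.0633, 0.2012]
ee_rot: [0.575, 0.415, 0.573, -0.412]
wrist_force: [6.6, 2.4, -10.0]
finger_gap: 0.395
time: 10.8
tcp_pos: [0.5761, 0.0706, 0.2412]
ee_rot: [0.573, 0.413, 0.574, -0.414]
wrist_force: [3.9, 1.3, -13.0]
finger_gap: 0.39
t 10.8 tcp [0.5761 0.0706 0.2412] jaw yaw -71.5 tilt 0.1 F [  3.9   1.3 -13. ] gap 33.2 | shift now [ 0.19 -0.22  0.04]  turn 0.003 rad; shift after turn [ 0.19 -0.22  0.04]
```

```bash
python3 -m handwheel '[[2.5,-0.55,0.7,0,0],[2.5,-0.5,0.8,0,0],[2.5,-0.43,0.85,0,0],[2.5,-0.35,0.91,0,0]]'
python3 -m handwheel '[[2.5,-0.28,0.94,0,0],[2.5,-0.2,0.97,0,0],[2.5,-0.1,0.98,0,0],[2.5,0,0.99,0,0]]'
python3 - <<'E'
from h import *
from plant import eyes
r=.099;a=np.arctan2(-.0183,-.0957)-1.8
p=np.array([.6388,.0909])+r*np.cos(a)*np.array([.949,.314])
go(*p,.172+r*np.sin(a)-.0045,108.3)
f=eyes.grab_frame("side");cv2.imwrite("pics/side5.png",cv2.resize(f["img"][120:300,200:400],None,fx=3,fy=3)[:,:,::-1])
E
```

```text
time: 11.13
tcp_pos: [0.6044, 0.0798, 0.2596]
ee_rot: [0.572, 0.41, 0.576, -0.416]
wrist_force: [-7.0, -0.7, 1.0]
finger_gap: 0.391
time: 11.47
tcp_pos: [0.6432, 0.0924, 0.2669]
ee_rot: [0.573, 0.412, 0.575, -0.415]
wrist_force: [-5.2, -0.8, 2.9]
finger_gap: 0.384
t 11.47 tcp [0.6432 0.0924 0.2669] jaw yaw -71.5 tilt 0.27 F [-5.2 -0.8  2.9] gap 32.6 | shift now [ 0.05 -0.07  0.  ]  turn 0.004 rad; shift after turn [ 0.05 -0.07  0.  ]
```

View pics/side5.png

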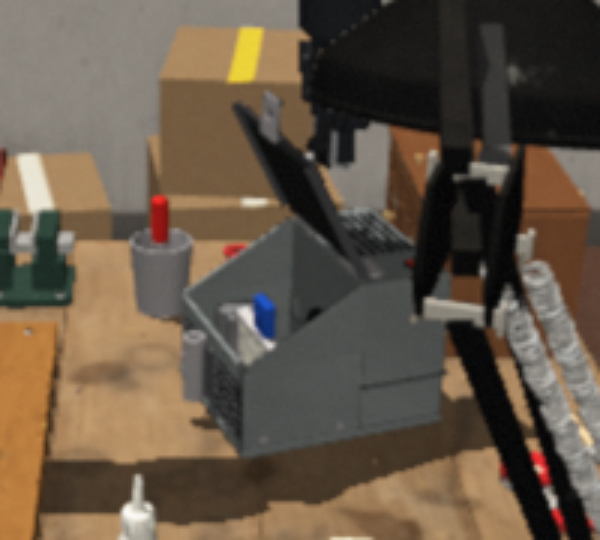

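```bash
cat >> h.py <<'E'
H=np.array([.6388,.0909,.172]);EX=np.array([.949,.314,0]);EY=np.array([-.314,.949,0])
def ext(q): d=q-H; return np.stack([d@EX,d@EY,d[:,2]],1)
def flapang(f):
    e=ext(cloud(f).reshape(-1,3)); k=(abs(e[:,1])<.1)&(e[:,2]>.03)&(e[:,2]<.15)&(abs(e[:,0])<.16); e=e[k]
    for y0 in np.arange(-.1,.1,.02):
        t=e[(e[:,1]>y0)&(e[:,1]<=y0+.02)]
        if len(t)<15: continue
        print(y0.round(2),len(t),[(z.round(2),np.percentile(t[(t[:,2]>z)&(t[:,2]<z+.03)][:,0],[5,50,95]).round(3).tolist()) for z in(.03,.06,.09,.12) if ((t[:,2]>z)&(t[:,2]<z+.03)).sum()>3])
E
python3 - <<'E'
from h import *
from plant import eyes
for n in("side","scene"):
    print(n);flapang(eyes.grab_frame(n))
E
```

```text
sideTraceback (most recent call last):
  File "<stdin>", line 4, in <module>
  File "h.py", line 36, in flapang
    print(y0.round(2),len(t),[(z.round(2),np.percentile(t[(t[:,2]>z)&(t[:,2]<z+.03)][:,0],[5,50,95]).round(3).tolist()) for z in(.03,.06,.09,.12) if ((t[:,2]>z)&(t[:,2]<z+.03)).sum()>3])
                               ^^^^^^^
AttributeError: 'float' object has no attribute 'round'
```

```bash
sed -i 's/(z.round(2),np/(z,np/' h.py; python3 - <<'E'
from h import *
from plant import eyes
for n in("side","scene"):
    print(n);flapang(eyes.grab_frame(n))
E
```

```text
side
-0.1 136 [(0.03, [-0.027, -0.019, -0.011]), (0.06, [-0.043, -0.033, -0.025]), (0.09, [-0.057, -0.048, -0.04]), (0.12, [-0.058, -0.054, -0.052])]
-0.08 37 [(0.03, [-0.026, -0.021, -0.014]), (0.06, [-0.038, -0.033, -0.029]), (0.09, [-0.052, -0.051, -0.043]), (0.12, [-0.057, -0.054, -0.052])]
-0.06 95 [(0.03, [-0.026, -0.02, -0.014]), (0.06, [-0.04, -0.035, -0.027]), (0.09, [-0.052, -0.046, -0.041]), (0.12, [-0.055, 0.0, 0.017])]
-0.04 171 [(0.03, [-0.024, -0.018, -0.013]), (0.06, [-0.039, -0.033, 0.012]), (0.09, [-0.051, 0.001, 0.014]), (0.12, [-0.054, -0.002, 0.012])]
-0.02 140 [(0.03, [-0.024, -0.019, -0.013]), (0.06, [-0.039, -0.032, -0.021]), (0.09, [-0.05, -0.01, -0.001]), (0.12, [-0.06, -0.058, -0.003])]
0.0 141 [(0.03, [-0.025, -0.02, -0.012]), (0.06, [-0.04, -0.036, -0.03]), (0.09, [-0.049, -0.007, 0.012]), (0.12, [-0.06, -0.055, 0.011])]
0.02 61 [(0.03, [-0.024, -0.018, -0.013]), (0.06, [-0.038, -0.032, -0.027]), (0.09, [-0.051, -0.045, 0.009]), (0.12, [-0.055, -0.005, 0.008])]
0.04 54 [(0.03, [-0.024, -0.018, -0.012]), (0.06, [-0.039, -0.034, -0.027]), (0.09, [-0.051, -0
[... 1075 characters left out ...]
3, [-0.027, -0.019, -0.012]), (0.06, [-0.04, -0.033, -0.006]), (0.09, [-0.052, -0.012, -0.001]), (0.12, [-0.06, -0.058, -0.045])]
0.02 202 [(0.03, [-0.027, -0.019, -0.014]), (0.06, [-0.04, -0.031, 0.016]), (0.09, [-0.051, -0.0, 0.012]), (0.12, [-0.057, -0.004, 0.01])]
0.04 128 [(0.03, [-0.025, -0.02, -0.014]), (0.06, [-0.04, -0.034, -0.028]), (0.09, [-0.052, -0.048, -0.043]), (0.12, [-0.055, -0.001, 0.018])]
0.06 73 [(0.03, [-0.026, -0.019, -0.013]), (0.06, [-0.04, -0.033, -0.027]), (0.09, [-0.052, -0.047, -0.042]), (0.12, [-0.055, -0.053, -0.052])]
0.08 120 [(0.03, [-0.027, -0.019, -0.011]), (0.06, [-0.041, -0.034, -0.025]), (0.09, [-0.055, -0.048, -0.04]), (0.12, [-0.058, -0.054, -0.052])]
```

The depth data puts the flap at about 1.64 rad, because the knob slipped slightly in the grip. I'll let go, come round in front and push its inner face back.

```bash
python3 -m handwheel '[[4,0,0,0,0],[5.5,0,0,0,0],[5.5,-1,0,0,0],[5.5,-2.5,0,0,0],[5.5,-2.5,0,0,0],[5.5,-2.5,0,0,0],[5.5,-1,0,0,0]]'
python3 -m handwheel '[[0,0,-2,0,0],[0,0,-3,0,0],[0,0,-3,0,0],[0,0,-2,0,0],[0,0,-0.8,0,0],[0,1,0,0,0],[0,2.5,0,0,0],[0,2.5,0,0,0],[0,2,0,0,0],[0,0.7,0,0,0]]'
python3 -c "
from h import *
go(*(H+.01*EX)[:2],.273,108.3)"
```

```text
time: 12.25
tcp_pos: [0.6464, 0.094, 0.3649]
ee_rot: [0.576, 0.415, 0.572, -0.411]
wrist_force: [-0.3, -0.4, 1.1]
finger_gap: 0.641
time: 13.08
tcp_pos: [0.5413, 0.0593, 0.2693]
ee_rot: [0.573, 0.412, 0.575, -0.414]
wrist_force: [0.2, 0.3, 0.2]
finger_gap: 0.0
t 13.08 tcp [0.5413 0.0593 0.2693] jaw yaw -71.5 tilt 0.28 F [0.2 0.3 0.2] gap 0.0 | shift now [-0.43 11.25  0.11]  turn 0.004 rad; shift after turn [-0.43 11.25  0.06]
```

```bash
python3 -m handwheel '[[0,0,1.5,0,0],[0,0,1.5,0,0],[0,0,1.2,0,0],[0,0,1.2,0,0],[0,0,1.2,0,0],[0,0,1.2,0,0],[0,0,1.2,0,0]]'
python3 -m handwheel '[[0,0,1,0,0],[0,0,1,0,0],[0,0,0.4,0,0],[0,0,0,0,0]]'
python3 - <<'E'
from h import *
from plant import eyes
go(*(H+.01*EX)[:2],.273,108.3)
f=eyes.grab_frame("side");pickle.dump(f,open("side6.pkl","wb"));cv2.imwrite("pics/side6.png",cv2.resize(f["img"][120:300,200:400],None,fx=3,fy=3)[:,:,::-1]); flapang(f)
E
```

```text
time: 13.67
tcp_pos: [0.6284, 0.0879, 0.273]
ee_rot: [0.574, 0.413, 0.574, -0.413]
wrist_force: [-1.1, -0.3, 1.2]
finger_gap: -0.002
time: 14.0
tcp_pos: [0.6513, 0.0959, 0.2728]
ee_rot: [0.574, 0.413, 0.574, -0.413]
wrist_force: [0.6, 0.5, -0.4]
finger_gap: -0.0
t 14.0 tcp [0.6513 0.0959 0.2728] jaw yaw -71.5 tilt 0.07 F [ 0.6  0.5 -0.4] gap -0.0 | shift now [-0.02 -0.35  0.08]  turn 0.004 rad; shift after turn [-0.02 -0.35  0.08]
-0.1 151 [(0.03, [0.005, 0.011, 0.018]), (0.06, [0.011, 0.018, 0.024]), (0.09, [0.018, 0.025, 0.032]), (0.12, [0.024, 0.03, 0.035])]
-0.08 162 [(0.03, [0.008, 0.012, 0.016]), (0.06, [0.015, 0.019, 0.023]), (0.09, [0.022, 0.025, 0.029]), (0.12, [0.027, 0.032, 0.035])]
-0.06 137 [(0.03, [0.009, 0.012, 0.016]), (0.06, [0.014, 0.019, 0.022]), (0.09, [0.021, 0.025, 0.029]), (0.12, [0.028, 0.032, 0.035])]
-0.04 139 [(0.03, [0.009, 0.012, 0.015]), (0.06, [0.015, 0.018, 0.022]), (0.09, [0.021, 0.026, 0.029]), (0.12, [0.002, 0.031, 0.034])]
-0.02 209 [(0.03, [0.009, 0.013, 0.015]), (0.06, [0.016, 0.019, 0.022]), (0.09, [0.002, 0.016, 0.028]), (0.12, [0.001, 0.01, 0.032])]
0.0 95 [(0.03, [0.008, 0.011, 0.015]), (0.06, [0.015, 0.018, 0.023]), (0.09, [0.002, 0.004, 0.021]), (0.12, [0.0, 0.004, 0.033])]
0.02 54 [(0.03, [0.008, 0.012, 0.015]), (0.06, [0.015, 0.019, 0.021])]
0.04 71 [(0.03, [0.009, 0.013, 0.016]), (0.06, [0.016, 0.018, 0.022]), (0.09, [0.022, 0.023, 0.024])]
0.06 71 [(0.03, [0.01, 0.013, 0.016]), (0.06, [0.016, 0.019, 0.024]), (0.09, [0.023, 0.026, 0.028])]
0.08 108 [(0.03, [0.007, 0.013, 0.018]), (0.06, [0.013, 0.02, 0.023]), (0.09, [0.021, 0.025, 0.03])]
```

View pics/side6.png

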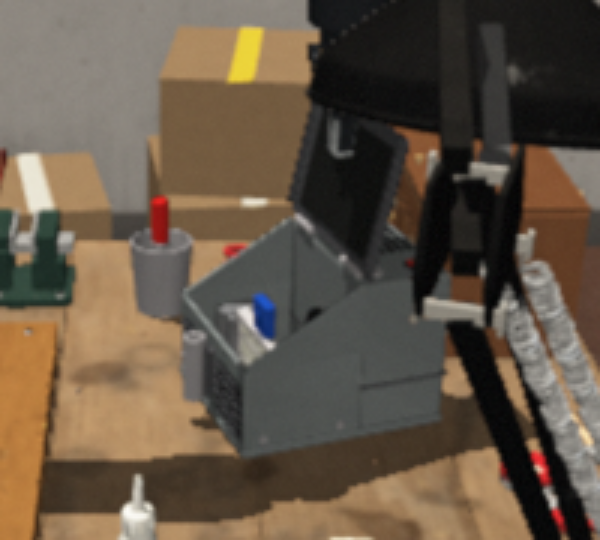

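Side view: the flap now stands leaning back, about 2.3 rad. The blue tab shows at (264,315) in the crop and the pin is still in the cup. I'll back off and locate the tab.

```bash
python3 -m handwheel '[[0,0,-2,0,0],[0,0,-3,0,0],[5.5,0,-3,0,0],[5.5,0,-3,0,0],[5.5,0,-2,0,0],[5.5,0,-1,0,0],[5.5,0,0,0,0],[5.5,0,0,0,0]]'
python3 - <<'E'
from h import *
from plant import eyes
f=eyes.grab_frame("wrist");cv2.imwrite("pics/wrist7.png",f["img"][:,:,::-1]);pickle.dump(f,open("wrist7.pkl","wb"))
i=f["img"].astype(int);m=((i[...,2]>90)&(i[...,0]<70)&(i[...,2]-i[...,1]>40)).astype(np.uint8)
n,l,st,c=cv2.connectedComponentsWithStats(m);k=1+st[1:,4].argmax();print(st[k],c[k])
q=cloud(f)[l==k];top=q[q[:,2]>np.percentile(q[:,2],50)];print(np.median(top,0),np.percentile(q,[2,98],axis=0).round(3).tolist())
v,u=np.nonzero(l==k);print(cv2.minAreaRect(np.stack([u,v],1).astype(np.float32)))
e=ext(q);print(np.percentile(e,[2,50,98],axis=0).round(4).tolist())
p=H-.065*EX;go(p[0],p[1],.098,108.3)
E
```

```text
time: 14.72
tcp_pos: [0.5184, 0.051, 0.2737]
ee_rot: [0.575, 0.414, 0.573, -0.412]
wrist_force: [0.4, 0.0, 0.1]
finger_gap: 0.64
[261 105  41  15 439] [282.67425968 112.07517084]
[0.58048882 0.06780381 0.12267042] [[0.573, 0.057, 0.117], [0.588, 0.086, 0.124]]
((281.0, 112.0), (14.0, 40.0), 90.0)
[[-0.0661, -0.0148, -0.055], [-0.0609, -0.0034, -0.0499], [-0.0557, 0.015, -0.0481]]
t 14.77 tcp [0.5191 0.0514 0.2737] jaw yaw -71.5 tilt 0.18 F [ 0.2 -0.9 -0.6] gap 54.4 | shift now [17.59  6.05  0.02]  turn 0.004 rad; shift after turn [17.59  6.05  0.  ]
```

View pics/wrist7.png

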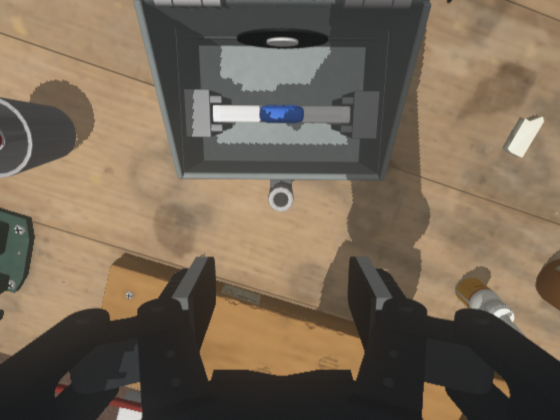

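Wrist view: the tab is at (281,113), square to the jaws. The plate ends sit in the guides at u≈200 and u≈365.

```bash
python3 -m handwheel '[[5.5,0,1.5,0,0],[5.5,0,2.2,0,0],[5.5,0,1.8,0,0],[5.5,0,0.8,0,0],[5.5,1.5,0,0,0],[5.5,2.5,0,0,0],[5.5,2.5,0,0,0],[5.5,2.5,0,0,0],[5.5,2.5,0,0,0],[5.5,2.5,0,0,0]]'
python3 -m handwheel '[[5.5,2,0,0,0],[5.5,1,0,0,0],[5.5,0.4,0,0,0],[5.5,0,0,0,0]]'
python3 -c "
from h import *
p=H-.0625*EX;go(p[0],p[1],.1,108.3)"
```

```text
time: 15.6
tcp_pos: [0.578, 0.0712, 0.1317]
ee_rot: [0.574, 0.413, 0.574, -0.413]
wrist_force: [-0.1, -0.5, -0.7]
finger_gap: 0.643
time: 15.93
tcp_pos: [0.5772, 0.071, 0.0983]
ee_rot: [0.574, 0.413, 0.574, -0.413]
wrist_force: [-0.8, 0.4, 0.4]
finger_gap: 0.647
t 15.93 tcp [0.5772 0.071  0.0983] jaw yaw -71.5 tilt 0.06 F [-0.8  0.4  0.4] gap 55.0 | shift now [-0.17  0.23  0.04]  turn 0.004 rad; shift after turn [-0.17  0.23  0.04]
```

```bash
python3 -m handwheel '[[2.5,0,0.1,0,0],[2.5,0,0.1,0,0],[2.5,0,0,0,0],[2.5,0,0,0,0],[2.5,-0.5,0,0,0],[2.5,-1,0,0,0],[2.5,-1,0,0,0],[2.5,-1,0,0,0]]' 60
python3 -c "
from h import *
go(*(H-.0625*EX)[:2],.318,90)"
```

```text
time: 16.6
tcp_pos: [0.5787, 0.0712, 0.1351]
ee_rot: [0.574, 0.413, 0.574, -0.413]
wrist_force: [0.0, -0.5, -1.1]
finger_gap: 0.39
t 16.6 tcp [0.5787 0.0712 0.1351] jaw yaw -71.5 tilt 0.02 F [ 0.  -0.5 -1.1] gap 33.1 | shift now [-18.29   0.07   0.02]  turn 0.323 rad; shift after turn [-1.829e+01  7.000e-02 -1.000e-02]
```

```bash
python3 -m handwheel '[[2.5,-1.5,0,0,0],[2.5,-2,0,0,0],[2.5,-2.5,0,0,0],[2.5,-2.5,0,0,0],[2.5,-2.5,0,0,0],[2.5,-2.5,0,0,0],[2.5,-2.3,0,0,0],[2.5,-1.5,0,0,0],[2.5,-0.7,0,0,0]]'
python3 -m handwheel '[[2.5,0,-1,0,0],[2.5,0,-1.5,0,0],[2.5,0,-1,0.0,0.04],[2.5,0,-0.5,0,0.05],[2.5,0,0,0,0.06],[2.5,0,0,0,0.06],[2.5,0,0,0,0.05],[2.5,0,0,0,0.04],[2.5,0,0,0,0.023],[2.5,0,0,0,0]]'
python3 -m handwheel '[[2.5,0,0,0,0],[2.5,0,0,0,0],[2.5,0,0,0,0],[2.5,0,0,0,0]]'
python3 - <<'E'
from h import *
from plant import eyes
go(.53,.055,.318,90)
f=eyes.grab_frame("side");g=eyes.grab_frame("scene");flapang(f)
a=cv2.resize(f["img"][100:300,200:400],None,fx=2,fy=2);b=cv2.resize(g["img"][120:320,160:360],None,fx=2,fy=2)
cv2.imwrite("pics/fin.png",np.hstack([a,b])[:,:,::-1])
for h in(f,g):
    i=h["img"].astype(int);m=(i[...,2]>90)&(i[...,0]<70)&(i[...,2]-i[...,1]>40);print(m.sum())
    c=cloud(h); q=c[(c[...,2]>.235)&(c[...,2]<.305)&(abs(c[...,0]-.535)<.05)&(abs(c[...,1]-.056)<.07)]
    if len(q)>20:
        n=np.linalg.svd(q-q.mean(0))[2][2];print(len(q),q.mean(0).round(3),n.round(3),np.percentile(q,[1,99],axis=0).round(3).tolist())
E
```

```text
time: 17.35
tcp_pos: [0.5798, 0.0716, 0.3178]
ee_rot: [0.575, 0.414, 0.573, -0.412]
wrist_force: [1.1, 0.6, -1.4]
finger_gap: 0.385
time: 18.18
tcp_pos: [0.5394, 0.0584, 0.3129]
ee_rot: [-0.499, -0.499, -0.5, 0.501]
wrist_force: [-0.3, 0.2, -0.7]
finger_gap: 0.389
time: 18.52
tcp_pos: [0.5409, 0.0588, 0.3139]
ee_rot: [0.5, 0.5, 0.5, -0.5]
wrist_force: [0.1, 0.0, -0.9]
finger_gap: 0.387
t 18.52 tcp [0.5409 0.0588 0.3139] jaw yaw -90.0 tilt 0.01 F [ 0.1  0.  -0.9] gap 32.9 | shift now [-0.41 -1.09  0.38]  turn 0.000 rad; shift after turn [-0.41 -1.09  0.38]
-0.1 146 [(0.03, [0.005, 0.011, 0.018]), (0.06, [0.011, 0.018, 0.024]), (0.09, [0.02, 0.025, 0.031]), (0.12, [0.023, 0.032, 0.035])]
-0.08 164 [(0.03, [0.008, 0.012, 0.016]), (0.06, [-0.077, 0.018, 0.024]), (0.09, [0.021, 0.026, 0.029]), (0.12, [0.028, 0.032, 0.035])]
-0.06 281 [(0.03, [-0.119, 0.012, 0.016]), (0.06, [-0.126, -0.116, 0.022]), (0.09, [-0.126, -0.115, 0.028]), (0.12, [-0.125, -0.115, 0.035])]
-0.04 176 [(0.03, [0.008, 0.012, 0.016]), (0.06, [-0.11, 0.018, 0.022]), (0.09, [0.022, 0.025, 0.03]), (0.12, [-0.118, -0.107, 
[... 216 characters left out ...]
), (0.09, [-0.089, 0.026, 0.029]), (0.12, [-0.108, 0.028, 0.033])]
0.02 116 [(0.03, [0.007, 0.012, 0.017]), (0.06, [-0.1, 0.018, 0.023]), (0.09, [0.023, 0.025, 0.029]), (0.12, [-0.106, -0.038, 0.03])]
0.04 110 [(0.03, [0.009, 0.013, 0.016]), (0.06, [-0.093, 0.018, 0.023]), (0.09, [-0.092, 0.025, 0.029])]
0.06 77 [(0.03, [0.009, 0.013, 0.017]), (0.06, [0.016, 0.02, 0.024]), (0.09, [0.024, 0.026, 0.029])]
0.08 111 [(0.03, [0.007, 0.012, 0.018]), (0.06, [0.015, 0.02, 0.025]), (0.09, [0.02, 0.025, 0.03])]
2
193 [0.54  0.023 0.271] [ 0.999  0.049 -0.022] [[0.535, -0.005, 0.236], [0.548, 0.114, 0.305]]
64
765 [0.538 0.066 0.27 ] [-1.     0.02  -0.003] [[0.532, 0.004, 0.236], [0.547, 0.121, 0.302]]
```

View pics/fin.png

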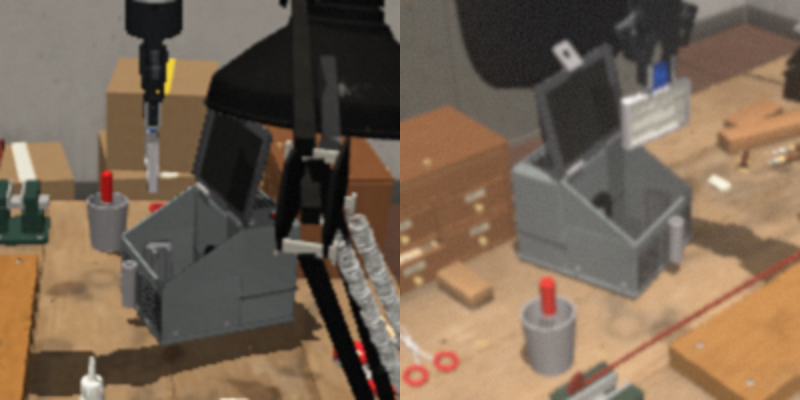

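The plate hangs upright and square, with its normal within about 2° of world x and its centre at about z = 0.27. It is clear of the flap. The flap is open, the pin is in the cup, and the bystanders look undisturbed. Handing in.

```bash
python3 -c "
from plant import order
print(order.sign_off())"
```

```text
the job is handed in; nothing more can be done
None
```

The job is handed in at about 18.6 s of the 72 s allowed; the system gave no verdict.

I pulled the pin up and stood it in the tool cup, then opened the flap. Its knob slipped a little in the grip, so the pull only got the flap to about 1.64 rad. I pushed the inner face back the rest of the way with closed fingers. Then I drew the plate up by its blue tab and turned it square to the bench front.

**Last checks, from the cameras and depth data:**
- **Plate:** it is held at a 33 mm finger opening with 60 N of grip commanded. Its centre is about 270 mm above the bench, clear of the flap and housing.
- **Plate angle:** its face is square to the bench front within about 1° in the scene view. The side view gave about 3° from fewer points. Both are well under the 0.25 rad limit.
- **Flap:** about 2.3 rad open.
- **Pin and cup:** the pin is standing in the upright cup.
- **Bystanders:** none looked moved in the last pictures, but I judged that by eye and did not measure it. The crops did not show all of them; the jar, for one, was out of frame.

No check failed.

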